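# Isolate the live bench supply and hang its lock-out saddle

## Task

One of the two blue bench supplies is still live: its lever leans to the front, towards its bar. Switch that supply off by pushing its lever fully back, then take the red lock-out saddle off its sloping wooden holder and hang it, upright and astride, over the bar in front of the supply that you have just switched off, and leave it hanging there. Leave the other supply off and its bar empty, do not drop the saddle, and do not disturb the remote control or the white box.

Things in the scene. Friction and masses are not known exactly. Their poses are not given: they have to be found in the camera images.
- supply_1: one of two identical fixed blue bench supplies; either may be live and in either place. Base plate 140 x 136 x 8 mm; blue enclosure 72 (x) x 110 (y) mm, top at z = 70 mm, lever on top; steel bar across the front at x = -35 mm, z = 100 mm, on posts at y = -60 and 60 mm. Origin: on the worktop below the enclosure's front face (x = 2 mm); x to the back, y along the bar, z up
- supply_2: one of two identical fixed blue bench supplies; either may be live and in either place. Base plate 140 x 136 x 8 mm; blue enclosure 72 (x) x 110 (y) mm, top at z = 70 mm, lever on top; steel bar across the front at x = -35 mm, z = 100 mm, on posts at y = -60 and 60 mm. Origin: on the worktop below the enclosure's front face (x = 2 mm); x to the back, y along the bar, z up
- lever_1 (a joint): toggle lever of supply_1: 0 rad = leans fully to the front (towards the bar) = on, live; 0.9 rad = leans fully to the back = off. It stays where it is left; about 1 N at the tip moves it
- lever_2 (a joint): toggle lever of supply_2: 0 rad = leans fully to the front (towards the bar) = on, live; 0.9 rad = leans fully to the back = off. It stays where it is left; about 1 N at the tip moves it
- lever_1_tip (a point): centre of the orange ball (26 mm diameter) at the end of lever_1; it swings with radius 90 mm about an axis parallel to y of supply_1 at x = 38 mm, z = 92 mm of that supply, 26 degrees either side of upright; the rod is 10 mm thick
- lever_2_tip (a point): centre of the orange ball (26 mm diameter) at the end of lever_2; it swings with radius 90 mm about an axis parallel to y of supply_2 at x = 38 mm, z = 92 mm of that supply, 26 degrees either side of upright; the rod is 10 mm thick
- bar_1 (a point): middle of the axis of the lock-out bar of supply_1; y runs along the bar, z up, x to the back. Bar diameter 14 mm, height 100 mm above the worktop; 110 mm are free between its two posts, and the enclosure's front face is 37 mm behind the bar's axis
- bar_2 (a point): middle of the axis of the lock-out bar of supply_2; y runs along the bar, z up, x to the back. Bar diameter 14 mm, height 100 mm above the worktop; 110 mm are free between its two posts, and the enclosure's front face is 37 mm behind the bar's axis
- saddle: loose red and white saddle, 0.2 kg: a rigid upside-down U with a black grip fin. Origin: centre of the crown's underside, inside; z towards the fin, y along the channel, x across. Channel 24 mm wide, 65 mm deep, legs 5 mm thick; overall 34 (x) x 80 (y) mm. Fin 12 (x) x 56 (y) mm, z = 6 to 49 mm. Starts astride the holder's tongue, z leaning 35 degrees
- saddle_grip (a point): middle of the grip fin of the saddle, 30 mm above its origin along its z; axes as the saddle
- holder: fixed saddle holder: round steel base 68 mm across, 10 mm high; wooden tongue 20 mm thick, 56 mm wide (y), leaning 35 degrees from vertical to the holder's -x, from (18, 0, 5) mm for 100 mm along the slope. The saddle is drawn off along the slope. Origin: centre of the base's underside, z up
- remote_control: black remote control, 165 x 46 x 20 mm, lying loose on the worktop; a bystander. Origin: centre of its underside
- white_relay_box: white plastic box, 50 x 70 x 40 mm, standing loose on the worktop; a bystander. Origin: centre of its underside

How it is judged:
On the way, in this order (a step that is already met when the one before it is completed fails the run):
1. the supply that was live is switched off (((value of joint lever_1 above 0.8 rad and distance of lever_1_tip from where it was at the start of the episode above 0.055 m) or (value of joint lever_2 above 0.8 rad and distance of lever_2_tip from where it was at the start of the episode above 0.055 m))), for 0.2 s.
2. the saddle hangs astride the bar of that same supply (((value of joint lever_1 above 0.8 rad and distance of lever_1_tip from where it was at the start of the episode above 0.055 m and x of saddle in the frame of bar_1 between -0.012 and 0.012 m and y of saddle in the frame of bar_1 between -0.025 and 0.025 m and z of saddle in the frame of bar_1 between 0.002 and 0.014 m and angle between saddle's own z axis and vertical below 0.3 rad and angle between the y axis of saddle and the y axis of bar_1, either way round below 0.3 rad) or (value of joint lever_2 above 0.8 rad and distance of lever_2_tip from where it was at the start of the episode above 0.055 m and x of saddle in the frame of bar_2 between -0.012 and 0.012 m and y of saddle in the frame of bar_2 between -0.025 and 0.025 m and z of saddle in the frame of bar_2 between 0.002 and 0.014 m and angle between saddle's own z axis and vertical below 0.3 rad and angle between the y axis of saddle and the y axis of bar_2, either way round below 0.3 rad))), for 0.2 s.
At the end, for the whole second after the job is handed in: The once live supply's lever is at 0.8 rad or more, the other still off; the saddle hangs free and still on the once live supply's bar: origin 2 to 14 mm above the bar's axis, within 12 mm across and 25 mm along of its middle, within 0.3 rad of upright and of the bar's direction (((value of joint lever_1 above 0.8 rad and distance of lever_1_tip from where it was at the start of the episode above 0.055 m and x of saddle in the frame of bar_1 between -0.012 and 0.012 m and y of saddle in the frame of bar_1 between -0.025 and 0.025 m and z of saddle in the frame of bar_1 between 0.002 and 0.014 m and angle between saddle's own z axis and vertical below 0.3 rad and angle between the y axis of saddle and the y axis of bar_1, either way round below 0.3 rad and value of joint lever_2 above 0.7 rad and distance of lever_2_tip from where it was at the start of the episode below 0.03 m) or (value of joint lever_2 above 0.8 rad and distance of lever_2_tip from where it was at the start of the episode above 0.055 m and x of saddle in the frame of bar_2 between -0.012 and 0.012 m and y of saddle in the frame of bar_2 between -0.025 and 0.025 m and z of saddle in the frame of bar_2 between 0.002 and 0.014 m and angle between saddle's own z axis and vertical below 0.3 rad and angle between the y axis of saddle and the y axis of bar_2, either way round below 0.3 rad and value of joint lever_1 above 0.7 rad and distance of lever_1_tip from where it was at the start of the episode below 0.03 m)) and linear speed of saddle below 0.03 m/s and angular speed of saddle below 0.3 rad/s); the robot touches nothing.
It fails at once if the supply that was off at the start is switched on ((value of joint lever_1 below 0.35 rad and distance of lever_1_tip from where it was at the start of the episode above 0.036 m) or (value of joint lever_2 below 0.35 rad and distance of lever_2_tip from where it was at the start of the episode above 0.036 m)).
It fails at once if the saddle is hung over the bar of a supply that has not been switched off by the robot ((distance of lever_1_tip from where it was at the start of the episode below 0.03 m and distance between saddle and bar_1 below 0.02 m and contact force between saddle and supply_1 above 0.2 N) or (distance of lever_2_tip from where it was at the start of the episode below 0.03 m and distance between saddle and bar_2 below 0.02 m and contact force between saddle and supply_2 above 0.2 N)).
It fails at once if the saddle is dropped onto the worktop or the floor (height (world z) of saddle below 0.04 m).
It fails at once if the remote control is pushed away (over 20 mm) (distance of remote_control from where it was at the start of the episode above 0.02 m).
It fails at once if the white box is pushed away (over 20 mm) (distance of white_relay_box from where it was at the start of the episode above 0.02 m).
It also fails if it takes over 53 s, if anything falls off the work surface, if the arm or the gripper's body presses on something with over 40 N, if the wrist force passes 120 N, or if a joint passes its speed limit or range.

## Robot

A 6-joint arm with a two-finger parallel gripper is mounted at the origin on a cart in front of the work surface, level with it; the furniture and walls round the work are solid. World frame = base frame: x ahead of the robot, y to its left, z up, the work surface at z = 0. Lengths are in m, angles in rad, forces in N, time in s.
With the tool pointing down it reaches from about 0.35 to 0.975 m from the base axis. Payload 4.9 kg.
Tool frame: the origin (TCP) lies at the very end of the fingers, on their centre line; the grasp point (between the pads) lies ctrl.tcp_to_grasp behind it (ctrl.tcp_to_grasp is the distance from the TCP to the grasp point, in m); z points along the fingers, y is the line along which they close (so a half turn about z gives the same grasp; the last joint's range is limited). The gripper opens to 85 mm and grips with 20 to 120 N. Pads are 22 mm wide; open, the fingers measure 114 mm over their backs; the gripper's body (76 mm by 85 mm) begins 54 mm behind the grasp point. The pads swing forward as they close: fully open they stand 13 mm farther back than shut.
Start: joints at [1.032, 0.053, 1.613, -0, 1.476, -0.119], TCP at [0.255, 0.571, 0.204] pointing down, gripper open.
Joint ranges: [-3.01, 3.01], [-1.01, 2.22], [0.06, 2.58], [-1.02, 4.17], [0.09, 2.62], [-3.14, 3.14]. Speed limits (rad/s): [2.57, 2.57, 3.14, 3.14, 3.14, 3.14].

## Interface

Orientations are given as a rotation vector (axis times angle).
In Python, from workcell import ctrl, kinematics, status, viewer, workorder gives the robot as it stands. Calls block until the motion is done:
- ctrl.goto(position, orientation): joint-space move of the TCP to a pose.
- ctrl.move_l(position, orientation=None, max_speed=0.15, max_force=None): straight line of the TCP; orientation=None keeps the orientation; max_speed is the mean speed in m/s. With max_force (N) it stops when the force on the tool has changed by that much, and returns True; else False.
- ctrl.goto_joints(angles): joint-space move.
- ctrl.open_jaws() and ctrl.close_gripper(squeeze=None): open the fingers fully, or close them until they stop; squeeze is the grip in N (None keeps the last).
- ctrl.hold(seconds).
- kinematics.inverse_kinematics(position, orientation): joint angles nearest the present ones, or None.
- status.read_state(): the state.
- viewer.snapshot(name): name is "scene" or "side" or "wrist"; returns a dict with "frame" (420x560x3 uint8, red, green, blue), "fx", "fy", "cx", "cy" (pixels), "rvec" (rotation vector, rad) and "tvec" (3), from world to camera coordinates, as OpenCV has them; the wrist camera has in their place "hand_eye" (4x4, takes a point from camera to tool coordinates, whose origin is the TCP and whose axes are the flange's). Camera axes: x right, y down, z forward; pixel columns grow to the right and rows downward; lengths in m; the calibration is good to about 2 mm. The wrist camera is an equidistant fisheye: a pixel r from the principal point sees the ray r / f radians off the axis. A picture is of the moment at which its call begins: read the wrist's pose just before it. There is no depth.
A pose or a line that the arm cannot do raises ctrl.MotionError and nothing moves.
- workorder.finish_job(): hands the job in; it is judged then, once.
The state is a dict: "time": time; "joints": joint angles; "dq": joint speeds; "effort": joint torques, N m; "ee_pos": TCP position; "tcp_rot": TCP orientation; "contact_force": force on the tool from outside, world axes, zero at the start; "torque": the same for the moment, N m; "opening": finger opening in m; "finger_force": force on a finger pad.
Only numpy, scipy, OpenCV 4.12 (cv2) and the standard library are available. Lean on these libraries where they do the work, as an engineer would, in place of code of your own. Each camera call takes 0.05 s, during which the arm holds its last target. There are 200 camera calls.

## Working session

There is one attempt and no reset: what is moved stays moved. The work goes in short steps, each a Python script; the robot and the scene stay as the last script left them, time stands still between calls to the robot, and variables do not carry over. Pictures are saved under pics/ and viewed, at most 11 in all, crops included, and the job is handed in when it is done.

```bash
ls; mkdir -p pics; python3 - <<'E'
from workcell import ctrl, kinematics, status, viewer, workorder
import cv2,numpy as np,pickle
d={}
s=status.read_state(); print(s, ctrl.tcp_to_grasp)
for n in("scene","side","wrist"):
    d[n]=viewer.snapshot(n); print(n,{k:np.round(v,4).tolist() for k,v in d[n].items() if k!='frame'})
d['state']=s
pickle.dump(d,open('s0.pkl','wb'))
cv2.imwrite('pics/scene0.png',d['scene']['frame'][:,:,::-1]); cv2.imwrite('pics/side0.png',d['side']['frame'][:,:,::-1])
E
```

```text
pics
{'time': 0.0, 'joints': array([ 1.03201736e+00,  5.33393235e-02,  1.61429636e+00,  1.25115409e-05,
        1.47598417e+00, -1.19013121e-01]), 'dq': array([-1.30682406e-04, -1.10509949e-04, -5.62229955e-04, -4.58018392e-04,
       -1.14076103e-04, -6.21234486e-05]), 'effort': array([ 4.96641296e-04, -3.93698680e+01, -3.70167124e+01, -1.29690702e-04,
        7.26659011e-03,  3.04679055e-06]), 'ee_pos': array([0.25437141, 0.57015511, 0.20227253]), 'tcp_rot': array([-6.54399014e-01, -3.07199765e+00,  3.00667952e-03]), 'contact_force': array([ 0.17899828, -0.43200303,  0.06158255]), 'torque': array([-0.02731857,  0.011612  ,  0.01183274]), 'finger_force': 0.0, 'opening': 0.08518475388681737} 0.0187
scene {'fx': 448.8093, 'fy': 448.8093, 'cx': 275.4981, 'cy': 210.239, 'rvec': [1.8688, -0.9422, 0.6031], 'tvec': [-0.309, 0.3139, 0.8345]}
side {'fx': 392.2359, 'fy': 392.2359, 'cx': 278.7044, 'cy': 209.6119, 'rvec': [0.1518, -2.6444, 1.596], 'tvec': [0.5078, 0.1529, 1.0098]}
wrist {'fx': 325.1923, 'fy': 325.1923, 'cx': 280.5312, 'cy': 212.0588, 'hand_eye': [[0.0002, -0.952, -0.3062, 0.0786], [1.0, 0.0001, 0.0002, 0.0004], [-0.0002, -0.3062, 0.952, -0.1706], [0.0, 0.0, 0.0, 1.0]]}
```

View pics/scene0.png

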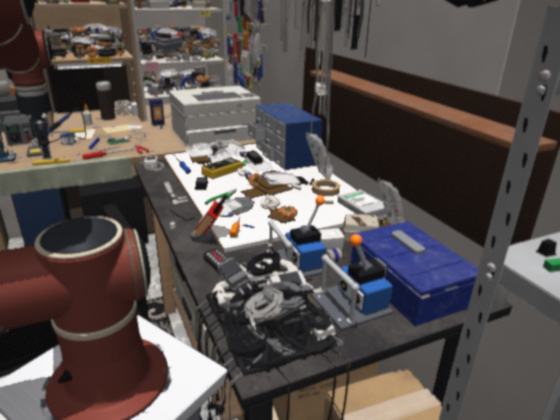

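View pics/side0.png

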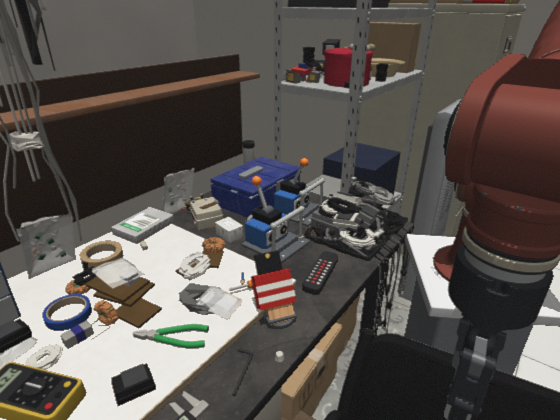

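```bash
cat > h.py <<'E'
import cv2,numpy as np,pickle
from scipy.spatial.transform import Rotation as R
def ray(s,uv,st=None):
    """world origin, unit directions for pixels (n,2)"""
    uv=np.atleast_2d(np.float64(uv)); p=(uv-[s['cx'],s['cy']])/s['fx']
    if 'hand_eye' in s:
        r=np.linalg.norm(p,axis=1,keepdims=True)+1e-12
        d=np.hstack([np.sin(r)*p/r,np.cos(r)]); H=np.array(s['hand_eye']); T=R.from_rotvec(st['tcp_rot']).as_matrix()
        return st['ee_pos']+T@H[:3,3],(T@H[:3,:3]@d.T).T
    M=R.from_rotvec(np.ravel(s['rvec'])).as_matrix(); d=np.hstack([p,np.ones((len(p),1))]); d/=np.linalg.norm(d,axis=1,keepdims=True)
    return -M.T@np.ravel(s['tvec']),d@M
def proj(s,P):
    return cv2.projectPoints(np.atleast_2d(np.float64(P)),np.ravel(s['rvec']),np.ravel(s['tvec']),np.array([[s['fx'],0,s['cx']],[0,s['fy'],s['cy']],[0,0,1]]),None)[0][:,0]
def tri(rays):
    A=np.zeros((3,3));b=np.zeros(3)
    for o,d in rays:
        d=np.ravel(d); Q=np.eye(3)-np.outer(d,d); A+=Q;b+=Q@o
    X=np.linalg.solve(A,b); e=[np.linalg.norm((np.eye(3)-np.outer(np.ravel(d),np.ravel(d)))@(X-o)) for o,d in rays]
    return X,np.round(e,4)
def onz(r,z): o,d=r; return o+d*((z-o[2])/d[:,2:3])
def blobs(f,lo,hi,amin=15):
    m=cv2.inRange(cv2.cvtColor(f,cv2.COLOR_RGB2HSV),lo,hi)
    n,l,st,c=cv2.connectedComponentsWithStats(m)
    return [(c[i].round(1).tolist(),st[i].tolist()) for i in range(1,n) if st[i,4]>=amin]
E
python3 - <<'E'
from h import *
d=pickle.load(open('s0.pkl','rb'))
for n in('scene','side'):
    f=d[n]['frame']
    print(n,'orange',blobs(f,(5,180,170),(18,255,255)))
    print(n,'red',[b for b in blobs(f,(0,170,120),(4,255,255),25)]+[b for b in blobs(f,(174,170,120),(180,255,255),25)])
    print(n,'blue',blobs(f,(100,150,90),(112,255,255),60))
a=d['scene']['frame'][185:335,180:400]; b=d['side']['frame'][150:330,210:350]
a=cv2.resize(a,None,fx=2.0,fy=2.0,interpolation=3); b=cv2.resize(b,None,fx=2.4,fy=2.4,interpolation=3)
a=cv2.resize(d['scene']['frame'][185:335,190:400],(420,300),interpolation=3)
b=cv2.resize(d['side']['frame'][150:330,225:351],(378,540),interpolation=3)
o=np.zeros((560,800,3),np.uint8); o[:300,:420]=a; o[:540,421:799]=b
cv2.imwrite('pics/crop0.png',o[:,:,::-1])
E
```

```text
scene orange [([319.9, 199.2], [317, 195, 7, 8, 38]), ([234.6, 227.9], [231, 223, 8, 10, 53]), ([355.4, 238.9], [351, 236, 10, 7, 59])]
scene red [([92.9, 154.4], [83, 152, 22, 6, 66]), ([212.6, 211.0], [208, 202, 10, 17, 65])]
scene blue [([308.3, 246.4], [287, 233, 38, 21, 289]), ([375.7, 286.1], [360, 278, 33, 18, 366])]
side orange [([304.0, 160.2], [301, 158, 7, 5, 27]), ([256.1, 179.0], [253, 177, 8, 5, 30])]
side red [([272.1, 276.7], [254, 269, 37, 17, 358]), ([274.7, 291.1], [257, 286, 36, 12, 137]), ([277.2, 303.1], [260, 297, 36, 13, 175]), ([48.1, 405.5], [45, 403, 7, 6, 33]), ([339.8, 50.9], [326, 48, 26, 7, 119])]
side blue [([286.2, 194.5], [275, 190, 24, 10, 131]), ([258.0, 224.7], [246, 218, 24, 14, 178]), ([68.0, 314.5], [44, 295, 46, 29, 124])]
```

View pics/crop0.png

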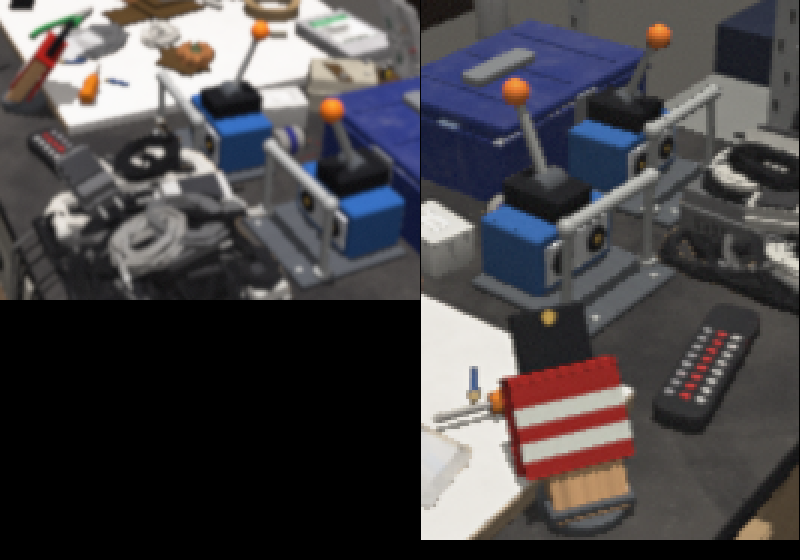

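```bash
python3 - <<'E'
from h import *
d=pickle.load(open('s0.pkl','rb')); S,D=d['scene'],d['side']
print('cams',ray(S,(280,210))[0],ray(D,(280,210))[0])
for n in('scene','side'): print(n,blobs(d[n]['frame'],(4,120,90),(20,255,255)) if 0 else blobs(d[n]['frame'],(4,170,110),(18,255,255),25))
sc=lambda u,v:(190+u/2-.25,185+v/2-.25); sd=lambda u,v:(225+(u-421)/3-.33,150+v/3-.33)
for k,a,b in [('liveball',(355.6,240),(304,161)),('offball',(320,200.5),(256.3,180)),
 ('liveA',sc(270,146),sd(649,128)),('liveB',sc(328,202),sd(714,91)),('offA',sc(163,77),sd(563,224)),('offB',sc(232,138),sd(653,176)),
 ('offpostA',sc(170,127),sd(567,300)),('livepostB',sc(325,277),sd(712,137)),
 ('saddle',(212,210),(272,277))]:
    print(k,*tri([ray(S,a),ray(D,b)]))
E
```

```text
cams [-0.31528264 -0.59460644  0.66140449] [0.42009116 0.87304504 0.60179006]
scene [([319.9, 199.3], [317, 195, 7, 9, 49]), ([234.3, 229.2], [230, 223, 9, 13, 74]), ([355.2, 239.7], [350, 235, 11, 11, 90])]
side [([303.9, 161.1], [301, 158, 7, 7, 41]), ([256.1, 179.8], [253, 176, 8, 8, 49]), ([250.2, 283.3], [248, 280, 5, 7, 25])]
liveball [ 0.46253407 -0.2551581   0.17561948] [0.0006 0.0006]
offball [ 0.58384388 -0.09406389  0.17577457] [0.0001 0.0001]
liveA [ 0.46516442 -0.18399028  0.10238344] [0.0017 0.0017]
liveB [ 0.4037246  -0.28750579  0.1032406 ] [0.0008 0.0008]
offA [0.52624959 0.01352703 0.10104544] [0.0018 0.0018]
offB [ 0.46277072 -0.12810054  0.08533975] [0.0069 0.0069]
offpostA [0.52689412 0.00511337 0.02278986] [0.0031 0.0031]
livepostB [ 0.39384389 -0.30561604  0.03095655] [0.0112 0.0112]
saddle [0.50381473 0.20721067 0.08674241] [0.0009 0.0009]
```

```bash
cat >> h.py <<'E'
def down(yaw):
    c,s=np.cos(yaw),np.sin(yaw); return R.from_matrix(np.array([[c,s,0],[s,-c,0],[0,0,-1.]])).as_rotvec()
E
python3 - <<'E'
from h import *
from workcell import ctrl, kinematics, status, viewer
V={}
y=np.radians
for n,p,w in [('a',(.53,.13,.29),y(112)),('b',(.42,.22,.29),y(112)),('c',(.42,-.30,.33),y(59)),('d',(.50,-.21,.33),y(59))]:
    try: ctrl.goto(p,down(w))
    except ctrl.MotionError as e: print(n,e); continue
    ctrl.hold(.15); st=status.read_state(); V[n]=(viewer.snapshot('wrist'),st); print(n,st['time'],st['ee_pos'],st['joints'].round(2))
pickle.dump(V,open('v1.pkl','wb'))
o=np.vstack([np.hstack([cv2.resize(V[k][0]['frame'],(400,300),interpolation=cv2.INTER_AREA) for k in r]) for r in ('ab','cd')])
cv2.imwrite('pics/wr1.png',o[:,:,::-1])
E
```

```text
a 2.2083 [0.52978718 0.13077359 0.28975394] [ 0.11 -0.17  1.69  0.    1.63 -0.28]
b 3.0333 [0.42077548 0.21942071 0.28988751] [ 0.32 -0.35  1.83 -0.    1.66 -0.06]
c 5.125 [ 0.42042532 -0.29925151  0.32999631] [-0.76 -0.25  1.69  0.    1.7  -0.22]
d 5.875 [ 0.49957784 -0.21066877  0.33002724] [-0.54 -0.19  1.64 -0.    1.69  0.01]
```

View pics/wr1.png

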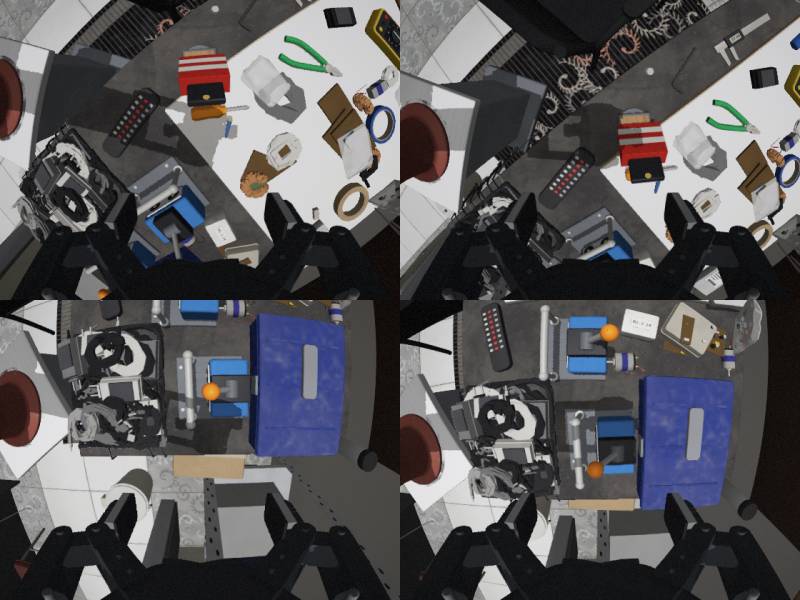

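```bash
python3 - <<'E'
from h import *
V=pickle.load(open('v1.pkl','rb')); S=3
W={'a':(225,55),'b':(275,140),'c':(235,60),'d':(225,130)}
o=np.vstack([np.hstack([cv2.resize(V[k][0]['frame'][W[k][1]:W[k][1]+100,W[k][0]:W[k][0]+133],(399,300),interpolation=3) for k in r]) for r in ('ab','cd')])
cv2.imwrite('pics/wr2.png',o[:,:,::-1])
for k in 'cd': print(k,blobs(V[k][0]['frame'],(4,150,90),(20,255,255),60))
E
```

```text
c [([294.8, 127.9], [283, 115, 25, 26, 503])]
d [([292.8, 45.8], [280, 34, 26, 25, 512]), ([273.1, 237.1], [262, 226, 23, 23, 422])]
```

View pics/wr2.png

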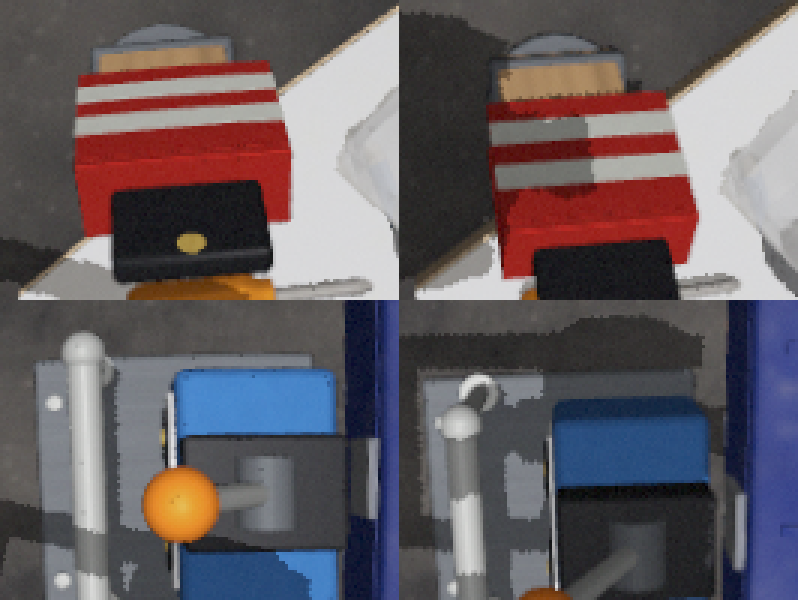

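```bash
python3 - <<'E'
from h import *
V=pickle.load(open('v1.pkl','rb'))
W={'a':(225,55),'b':(275,140),'c':(235,60),'d':(225,130)}; off={'a':(0,0),'b':(399,0),'c':(0,300),'d':(399,300)}
def px(k,u,v): return ((u-off[k][0])/3-.33+W[k][0],(v-off[k][1])/3-.33+W[k][1])
def T(k1,p,k2,q): return tri([ray(V[k1][0],px(k1,*p),V[k1][1]),ray(V[k2][0],px(k2,*q),V[k2][1])])
P={}
for n,p,q in [('legL',(79,75),(487,104)),('legR',(268,60),(667,92)),('crnUL',(75,166),(494,224)),('crnUR',(290,150),(697,213)),('crnDL',(82,235),(502,277)),('crnDR',(289,220),(688,261)),('finL',(112,195),(534,250)),('finR',(260,181),(667,241))]:
    P[n],e=T('a',p,'b',q); print(n,P[n].round(4),e)
print('barend',*T('c',(83,348),'d',(460,420)))
V_=lambda a,b:(P[b]-P[a])
ydir=V_('legL','legR')+V_('crnUL','crnUR')+V_('crnDL','crnDR'); print('len y',[np.linalg.norm(V_(*s)).round(4) for s in [('legL','legR'),('crnUL','crnUR'),('crnDL','crnDR'),('legL','crnUL'),('legR','crnUR'),('crnUL','crnDL'),('crnUR','crnDR')]])
ydir/=np.linalg.norm(ydir); z=V_('legL','crnUL')+V_('legR','crnUR'); z/=np.linalg.norm(z)
print('y',ydir,np.degrees(np.arctan2(ydir[1],ydir[0])),'z',z,'tilt',np.degrees(np.arccos(z[2])),'az',np.degrees(np.arctan2(z[1],z[0])))
m=(P['crnUL']+P['crnUR']+P['crnDL']+P['crnDR'])/4; print('crown top centre',m)
bb=tri([ray(V['c'][0],(294.8,127.9),V['c'][1]),ray(V['d'][0],(273.1,237.1),V['d'][1])]); print('ball',bb)
for k,rows,c0 in (('c',range(85,170,8),263),('d',range(172,225,6),246)):
    f,st=V[k]; g=cv2.cvtColor(f['frame'],cv2.COLOR_RGB2HSV); out=[]
    for r in rows:
        x=np.arange(c0-14,c0+15); s=(g[r,x,2]>130)&(g[r,x,1]<40); out.append((x[s].mean() if s.any() else -1,r,int(s.sum())))
    q=np.array([(a,b) for a,b,n in out if 6<=n<=16]); print(k,[(round(a,1),b,n) for a,b,n in out])
    if len(q)>2:
        X=onz(ray(f,q,st),.1); print(X[[0,-1]].round(4)); vx=cv2.fitLine(X[:,:2].astype(np.float32),cv2.DIST_HUBER,0,.01,.01).ravel(); print(vx,np.degrees(np.arctan2(vx[1],vx[0])))
E
```

```text
legL [0.4507 0.2277 0.0436] [0. 0.]
legR [0.5216 0.2636 0.0462] [0.0004 0.0004]
crnUL [0.4669 0.1914 0.0883] [0.001 0.001]
crnUR [0.5392 0.2279 0.0969] [0. 0.]
crnDL [0.4796 0.1683 0.0819] [0.0005 0.0005]
crnDR [0.5515 0.204  0.0808] [0.0005 0.0005]
finL [0.4849 0.1872 0.0916] [0.0002 0.0002]
finR [0.5333 0.2126 0.096 ] [0.0003 0.0003]
barend [ 0.46447471 -0.1825793   0.10021695] [0.0001 0.0001]
len y [np.float64(0.0795), np.float64(0.0815), np.float64(0.0803), np.float64(0.0598), np.float64(0.0644), np.float64(0.0271), np.float64(0.0314)]
y [0.89277158 0.44858127 0.04163838] 26.677660449189258 z [ 0.2712509  -0.57962249  0.76841442] tilt 39.7882822477948 az -64.9214134062853
crown top centre [0.50928642 0.19791937 0.08698451]
ball (array([ 0.46424703, -0.25336109,  0.1735978 ]), array([0., 0.]))
c [(np.float64(260.9), 85, 23), (np.float64(261.2), 93, 22), (np.float64(260.1), 101, 22), (np.float64(260.9), 109, 22), (np.float64(260.8), 117, 23), (np.float64(261.8), 125, 22), (np.float64(266.5), 133, 12), (-1, 141, 0), (np.float64(259.5), 149, 11), (np.float64(260.5), 157, 19), (np.float64(264.3), 165, 15)]
[[ 0.4322 -0.2459  0.1   ]
 [ 0.409  -0.2787  0.1   ]]
[ 0.5802794  0.8144175  0.4185103 -0.2609958] 54.529804
d [(np.float64(243.0), 172, 17), (np.float64(240.2), 178, 6), (np.float64(240.2), 184, 6), (np.float64(240.0), 190, 5), (np.float64(244.4), 196, 12), (np.float64(245.8), 202, 11), (np.float64(247.5), 208, 10), (np.float64(247.5), 214, 10), (np.float64(246.2), 220, 14)]
[[ 0.4534 -0.1884  0.1   ]
 [ 0.4296 -0.2395  0.1   ]]
[ 0.38164207  0.9243102   0.44220805 -0.21605729] 67.56457
```

```bash
python3 - <<'E'
from h import *
from workcell import ctrl, kinematics, status, viewer
xh=np.array([.870,-.492,0]); ball=np.array([.4642,-.2534,0]); o=down(np.radians(60.5))
ctrl.close_gripper()
ctrl.goto(ball-.055*xh+[0,0,.23],o); ctrl.move_l(ball-.055*xh+[0,0,.160],max_speed=.2)
print(ctrl.move_l(ball+.062*xh+[0,0,.160],max_speed=.09,max_force=9), status.read_state()['ee_pos'],(status.read_state()['ee_pos']-ball)@xh)
e=status.read_state()['ee_pos']; ctrl.move_l(e-.03*xh,max_speed=.15); ctrl.move_l(e-.03*xh+[0,0,.08],max_speed=.2)
ctrl.open_jaws()
V={}
for n,p in [('e',(.51,-.22,.33)),('f',(.43,-.27,.31))]:
    ctrl.goto(p,o); ctrl.hold(.15); st=status.read_state(); V[n]=(viewer.snapshot('wrist'),st); print(n,st['time'],st['ee_pos'])
    print(blobs(V[n][0]['frame'],(4,150,90),(20,255,255),60))
pickle.dump(V,open('v2.pkl','wb'))
o=np.hstack([cv2.resize(V[k][0]['frame'][90:290,200:333],(399,600),interpolation=3) if k=='e' else cv2.resize(V[k][0]['frame'][60:260,200:333],(399,600),interpolation=3) for k in 'ef'])
cv2.imwrite('pics/wr3.png',o[:,:,::-1])
E
```

```text
False [ 0.51785438 -0.2837057   0.16001937] 0.06158971527720606
e 11.5667 [ 0.50931775 -0.21997169  0.32808904]
[([283.9, 42.5], [271, 30, 26, 25, 513]), ([260.0, 234.7], [249, 224, 23, 23, 428])]
f 12.2417 [ 0.43054025 -0.26977062  0.31004708]
[([303.0, 161.4], [290, 149, 27, 26, 554])]
```

View pics/wr3.png

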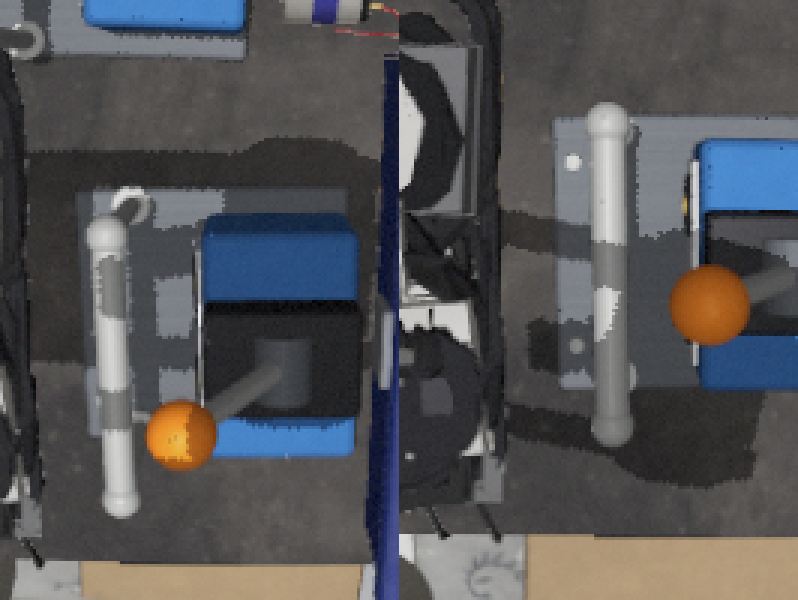

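```bash
python3 - <<'E'
from h import *
from workcell import status
V=pickle.load(open('v2.pkl','rb')); E,F=V['e'],V['f']
T=lambda a,b: tri([ray(E[0],a,E[1]),ray(F[0],b,F[1])])
print('ball',T((260,234.7),(303,161.4)))
pe=lambda u,v:(u/3-.33+200,v/3-.33+90); pf=lambda u,v:((u-399)/3-.33+200,v/3-.33+60)
A,a=T(pe(107,238),pf(609,123)); B,b=T(pe(121,501),pf(612,426)); print('ends',A,a,B,b,'mid',(A+B)/2,np.linalg.norm(A-B),'ang',np.degrees(np.arctan2(*(A-B)[1::-1])))
print('pivot box corner / rod root', T(pe(282,372),pf(790,275)))
s=status.read_state(); print(s['opening'],s['contact_force'],s['time'])
E
```

```text
ball (array([ 0.46427268, -0.25326348,  0.17371335]), array([0., 0.]))
ends [ 0.4644543  -0.18468664  0.10706527] [0.0001 0.0001] [ 0.40587909 -0.28936456  0.10347889] [0.0002 0.0002] mid [ 0.43516669 -0.2370256   0.10527208] 0.120005765198213 ang 60.76968805647384
pivot box corner / rod root (array([ 0.4975761 , -0.27141926,  0.10069936]), array([0.0011, 0.0011]))
0.08551661135267516 [ 0.48376212  0.72793234 -0.63039104] 12.2917
```

```bash
python3 - <<'E'
from h import *
from workcell import ctrl, kinematics, status, viewer
a=np.radians(60.8); xh=np.array([np.sin(a),-np.cos(a),0]); ball=np.array([.4643,-.2533,0]); o=down(a)
ctrl.close_gripper(); print('open',status.read_state()['opening'])
ctrl.goto(ball-.05*xh+[0,0,.23],o); ctrl.move_l(ball-.05*xh+[0,0,.160],max_speed=.2)
def look(t):
    s=status.read_state(); f=viewer.snapshot('side'); print(t,((s['ee_pos']-ball)@xh).round(4),s['ee_pos'].round(4),s['contact_force'].round(2),[b[0] for b in blobs(f['frame'],(4,150,90),(18,255,255),15) if b[0][1]<200]); return f
look('start')
for d in (.0,.04):
    h=ctrl.move_l(ball+d*xh+[0,0,.160],max_speed=.1,max_force=15); f=look(h)
cv2.imwrite('pics/push.png',cv2.resize(f['frame'][120:260,200:380],(720,560),interpolation=3)[:,:,::-1])
E
```

```text
open -0.00017710751362129458
start -0.0485 [ 0.4217 -0.2301  0.1621] [-0.03 -0.07  0.23] [[303.8, 161.7], [256.3, 179.9]]
False 0.0 [ 0.4643 -0.2533  0.1604] [-0.22 -0.64 -0.37] [[303.9, 161.9], [256.4, 180.0]]
False 0.0396 [ 0.4989 -0.2726  0.1598] [ 0.23 -0.6   0.11] [[303.7, 161.6], [256.4, 180.0]]
```

View pics/push.png

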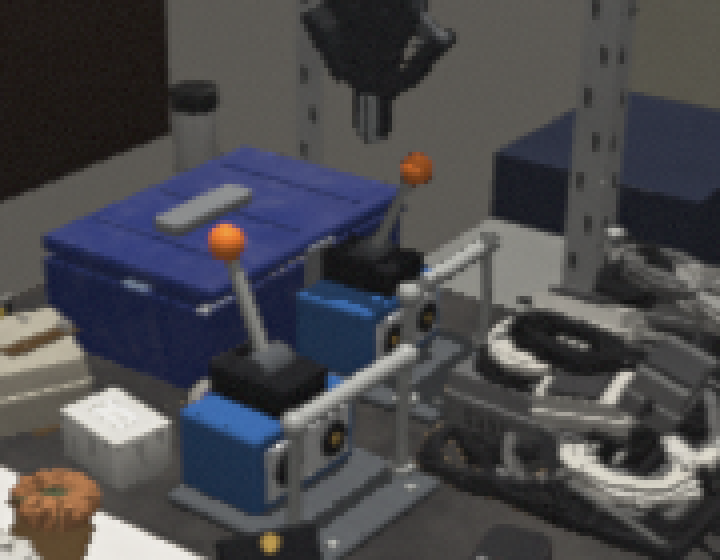

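```bash
python3 - <<'E'
from h import *
from workcell import status, viewer
s=status.read_state(); p=s['ee_pos']; print(p, s['tcp_rot'])
o=[]
for n in('scene','side'):
    f=viewer.snapshot(n); q=proj(f,[p,p+[0,0,.0187],p+[0,0,.073]]); print(n,q.round(1).tolist())
    c=q[0].astype(int); x0,y0=c[0]-50,c[1]-75; print(x0,y0)
    g=f['frame'].copy(); o.append(cv2.resize(g[y0:y0+150,x0:x0+100],(400,600),interpolation=3))
    cv2.drawMarker(o[-1],tuple(int(v) for v in ((q[0]-[x0,y0]+.5)*4)),(255,0,255),0,20)
cv2.imwrite('pics/tip.png',np.hstack(o)[:,:,::-1])
E
```

```text
[ 0.4987443  -0.27247635  0.15977072] [-2.70906112e+00 -1.58943416e+00  5.11873227e-04]
scene [[369.7, 241.8], [370.7, 234.4], [373.6, 212.2]]
319 166
side [[292.6, 163.4], [292.7, 157.8], [293.2, 140.8]]
242 88
```

View pics/tip.png

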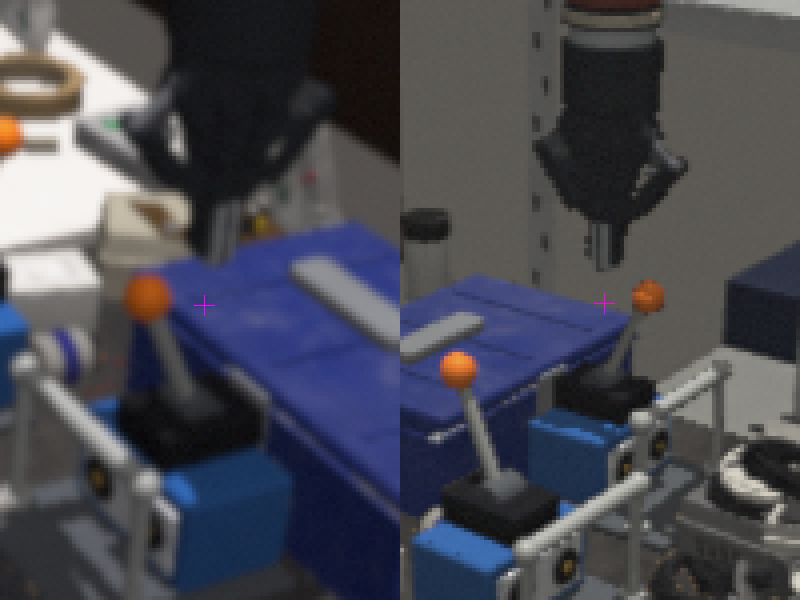

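```bash
python3 - <<'E'
from h import *
d=pickle.load(open('s0.pkl','rb'))
for a,b in [((373,231.8),(292.5,155)),((372,232),(292.5,155.5))]: print(tri([ray(d['scene'],a),ray(d['side'],b)]))
E
```

```text
(array([ 0.49991792, -0.27656459,  0.18589616]), array([0., 0.]))
(array([ 0.49967287, -0.27452038,  0.18491029]), array([0.0001, 0.0001]))
```

```bash
python3 - <<'E'
from h import *
from workcell import ctrl, kinematics, status, viewer
a=np.radians(60.8); xh=np.array([np.sin(a),-np.cos(a),0]); ball=np.array([.4643,-.2533,0]); o=down(a)
ctrl.move_l(ball+.04*xh+[0,0,.20],max_speed=.25); ctrl.move_l(ball-.05*xh+[0,0,.20],max_speed=.25); ctrl.move_l(ball-.05*xh+[0,0,.132],max_speed=.2)
def look(t):
    s=status.read_state(); f=viewer.snapshot('side'); print(t,((s['ee_pos']-ball)@xh).round(4),s['ee_pos'].round(4),s['contact_force'].round(2),[b[0] for b in blobs(f['frame'],(4,150,90),(18,255,255),15) if b[0][1]<200],s['time']); return f
look('start')
for d in (.0,.045,.07):
    h=ctrl.move_l(ball+d*xh+[0,0,.132],max_speed=.1,max_force=10); f=look(h)
    if h: break
E
```

```text
start -0.0497 [ 0.4209 -0.2291  0.1318] [-0.79 -0.41  0.64] [[303.8, 161.6], [256.3, 179.9]] 16.7667
False 0.0001 [ 0.4644 -0.2533  0.1324] [-0.11  0.17 -0.11] [[295.6, 157.2], [256.3, 179.9]] 17.4667
False 0.0447 [ 0.5033 -0.2751  0.1319] [-1.11 -0.48  0.27] [[283.8, 156.1], [256.3, 179.9]] 18.1167
True 0.0517 [ 0.5095 -0.2784  0.1305] [-6.92  3.03  5.86] [[282.2, 156.4], [256.3, 179.9]] 18.3917
```

```bash
cat >> h.py <<'E'
L=.0255
th=np.radians(26.7); sy=np.array([np.cos(th),np.sin(th),0]); t=np.radians(35)
hz=np.array([np.sin(th),-np.cos(th),0]); zax=np.sin(t)*hz+np.cos(t)*np.array([0,0,1]); so=np.array([.5085,.2009,.0873])
GR=R.from_matrix(np.column_stack([sy,np.cross(-zax,sy),-zax])).as_rotvec()
tipat=lambda h: so+(h-L)*zax
E
python3 - <<'E'
from h import *
from workcell import ctrl, kinematics, status, viewer
a=np.radians(60.8); xh=np.array([np.sin(a),-np.cos(a),0])
e=status.read_state()['ee_pos']
print(kinematics.inverse_kinematics(tipat(.12),GR),kinematics.inverse_kinematics(tipat(.011),GR))
ctrl.move_l(e-.03*xh,max_speed=.2); ctrl.move_l(e-.05*xh+[0,0,.12],max_speed=.3)
ctrl.open_jaws(); f=viewer.snapshot('side'); print([b[0] for b in blobs(f['frame'],(4,150,90),(18,255,255),15) if b[0][1]<200])
ctrl.goto([.45,.0,.30],down(np.radians(80)))
ctrl.goto(tipat(.12),GR); ctrl.move_l(tipat(.075),max_speed=.2); ctrl.hold(.1)
s=status.read_state(); w=viewer.snapshot('wrist'); print(s['ee_pos'],s['time'],s['joints'])
pickle.dump((w,s),open('v3.pkl','wb')); cv2.imwrite('pics/pre.png',w['frame'][:,:,::-1])
E
```

```text
[-0.12967772  0.09702423  1.72790558  0.49775498  1.67653438  0.93682246] [-0.04004152  0.14467166  1.83980798  0.52717687  1.49601238  0.93253355]
[[282.6, 156.2], [256.3, 179.9]]
[0.52250044 0.17505798 0.12990452] 22.525 [-0.09436331  0.10843907  1.77729858  0.50766898  1.6036061   0.9354648 ]
```

View pics/pre.png

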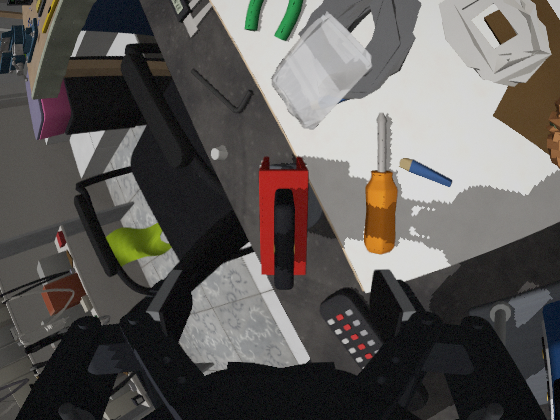

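```bash
python3 - <<'E'
from h import *
w,s=pickle.load(open('v3.pkl','rb')); H=np.linalg.inv(np.array(w['hand_eye']))
for n,p in [('fin+',(.028,0,.0005)),('fin-',(-.028,0,.0005)),('finbase+',(.028,0,.0435)),('crown+',(.04,0,.0435)),('crown+l',(.04,-.017,.0435)),('crown+r',(.04,.017,.0435)),('crown-l',(-.04,-.017,.0435)),('crown-r',(-.04,.017,.0435)),('tip',(0,0,-.0255))]:
    c=H[:3,:3]@p+H[:3,3]; r=np.linalg.norm(c[:2]); a=np.arctan2(r,c[2]); print(n,(c[:2]/r*a*w['fx']+[w['cx'],w['cy']]).round(1))
f=w['frame'];m=cv2.inRange(cv2.cvtColor(f,cv2.COLOR_RGB2HSV),(0,150,80),(5,255,255))[140:290,240:320]; 
for r in (32,60,100,130): 
    q=np.where(m[r])[0]; print(r+140,q.min()+240,q.max()+240)
q=np.where(m.any(1))[0]+140; print(q.min(),q.max())
E
```

```text
fin+ [281.4 204.5]
fin- [281.3 292.4]
finbase+ [281.2 186.5]
crown+ [281.3 169. ]
crown+l [255.8 169.1]
crown+r [306.7 169.1]
crown-l [258.4 275.6]
crown-r [303.9 275.6]
tip [281.5 272.6]
172 259 307
200 259 307
240 260 306
270 262 305
157 274
```

```bash
python3 - <<'E'
from h import *
from workcell import ctrl, kinematics, status, viewer
ty=np.cross(-zax,sy)*.001
print(ctrl.move_l(tipat(.011)+ty,max_speed=.12,max_force=15)); s=status.read_state(); print(s['ee_pos']-tipat(.011)-ty,s['contact_force'])
ctrl.close_gripper(60); s=status.read_state(); print('grip',s['opening'],s['finger_force'],s['contact_force'])
if .008<s['opening']<.018:
    print(ctrl.move_l(tipat(.03)+ty,max_speed=.08,max_force=25)); print(status.read_state()['contact_force'])
    ctrl.move_l(tipat(.115)+ty,max_speed=.12)
    s=status.read_state(); print(s['opening'],s['contact_force'],s['time'])
    ctrl.goto([.42,.03,.33],down(np.radians(60.8))); ctrl.hold(.2)
    s=status.read_state(); w=viewer.snapshot('wrist'); print(s['opening'],s['contact_force'],s['time'],s['joints']); pickle.dump((w,s),open('v4.pkl','wb'))
    f=w['frame'];m=cv2.inRange(cv2.cvtColor(f,cv2.COLOR_RGB2HSV),(0,150,60),(5,255,255)); m[:150]=0;m[:,:200]=0;m[:,360:]=0
    q=np.where((m>0).sum(1)>3)[0]; print(q.min(),q.max())
    for r in range(q.min()+4,q.max(),12): k=np.where(m[r])[0]; print(r,k.min() if len(k) else 0,k.max() if len(k) else 0)
    H=np.linalg.inv(np.array(w['hand_eye']))
    for p in [(.04,-.017,-.0205),(.04,.017,-.0205),(.04,-.017,-.0145+.065),(.04,.017,-.0145+.065)]:
        c=H[:3,:3]@p+H[:3,3]; r=np.linalg.norm(c[:2]); a=np.arctan2(r,c[2]); print((c[:2]/r*a*w['fx']+[w['cx'],w['cy']]).round(1))
E
```

```text
False
[ 4.44032716e-04 -2.68523397e-05  4.22894491e-04] [8.07267409e-01 4.35879308e-01 4.02771775e-04]
grip 0.011598448114888905 58.879677057266235 [ 0.82687381 -1.06149103 -0.27612754]
False
[-0.63343424 -0.01444826 -2.59894888]
0.011318029541915374 [-0.29641683  0.10620742 -1.78046724] 25.175
0.01104286735334115 [-0.23171285  0.15721602 -1.52699335] 26.325 [-1.05971700e-01 -4.91310236e-01  1.87214013e+00  4.35876460e-04
  1.76518646e+00  4.03998906e-01]
150 267
154 0 0
166 260 260
178 255 308
190 248 312
202 247 315
214 247 315
226 248 314
238 248 314
250 249 313
262 249 312
[245.6 193.3]
[316.6 193.3]
[256.2 167.6]
[305.5 167.6]
```

```bash
python3 - <<'E'
from h import *
from workcell import ctrl, kinematics, status, viewer
o=down(np.radians(60.8)); M=np.array([.4352,-.2370,0])
ctrl.goto(M+[0,0,.25],o); ctrl.move_l(M+[0,0,.165],max_speed=.2); ctrl.hold(.2)
h=ctrl.move_l(M+[0,0,.10],max_speed=.06,max_force=6); s=status.read_state(); print(h,s['ee_pos'],s['contact_force'],s['torque'])
if not h:
    h=ctrl.move_l(M+[0,0,.087],max_speed=.03,max_force=6); s=status.read_state(); print(h,s['ee_pos'],s['contact_force'],s['torque'],s['time'])
o=[]
for n in('scene','side'):
    f=viewer.snapshot(n); q=proj(f,[M+[0,0,.1]])[0].astype(int); x0,y0=q[0]-50,q[1]-75; o.append(cv2.resize(f['frame'][y0:y0+150,x0:x0+100],(400,600),interpolation=3))
cv2.imwrite('pics/hang.png',np.hstack(o)[:,:,::-1])
E
```

```text
False [ 0.43558059 -0.23727298  0.10062204] [ 0.42885697  0.23701645 -1.51943065] [ 0.04453876 -0.00625158 -0.00143159]
True [ 0.43605608 -0.23768839  0.09348126] [-0.20174307 -0.76143791  3.77004087] [-0.08536003 -0.15015962  0.00252429] 29.8
```

View pics/hang.png

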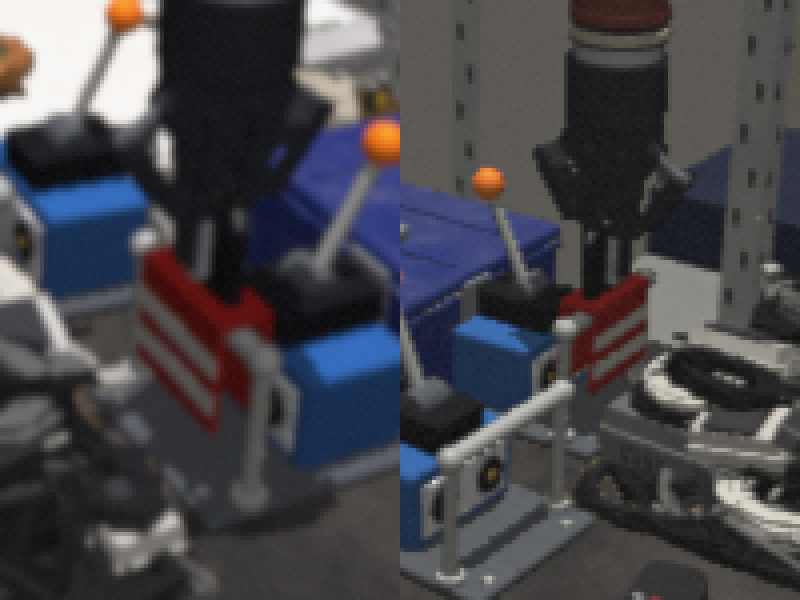

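```bash
python3 - <<'E'
from h import *
from workcell import ctrl, kinematics, status, viewer, workorder
ctrl.open_jaws(); ctrl.hold(.2); e=status.read_state()['ee_pos']
ctrl.move_l(e+[0,0,.06],max_speed=.1); ctrl.move_l(e+[-.04,-.0,.22],max_speed=.25); ctrl.hold(.3)
s=status.read_state(); w=viewer.snapshot('wrist'); f2=viewer.snapshot('side'); print(s['time'],s['contact_force'],[b[0] for b in blobs(f2['frame'],(4,150,90),(18,255,255),15) if b[0][1]<200])
m=cv2.inRange(cv2.cvtColor(w['frame'],cv2.COLOR_RGB2HSV),(0,150,60),(5,255,255))
c=max(cv2.findContours(m,0,2)[0],key=cv2.contourArea); q=np.float64(cv2.boxPoints(cv2.minAreaRect(c))); X=onz(ray(w,q,s),.113); print(q.round(),X.round(4),X.mean(0))
cv2.imwrite('pics/final.png',w['frame'][:,:,::-1])
a=np.radians(60.8); d=X.mean(0)[:2]-[.4352,-.2370]; print('bar frame x,y',d@[np.sin(a),-np.cos(a)],d@[np.cos(a),np.sin(a)])
E
```

```text
32.6667 [ 0.53815182 -0.97978831 -0.19488688] [[282.7, 156.3], [256.3, 179.9]]
[[296. 197.]
 [298. 126.]
 [328. 127.]
 [327. 198.]] [[ 0.4002 -0.2633  0.113 ]
 [ 0.4412 -0.1921  0.113 ]
 [ 0.4712 -0.2091  0.113 ]
 [ 0.4312 -0.2815  0.113 ]] [ 0.4359577  -0.23648931  0.113     ]
bar frame x,y 0.00041226943480991615 0.0008154487625312049
```

View pics/final.png

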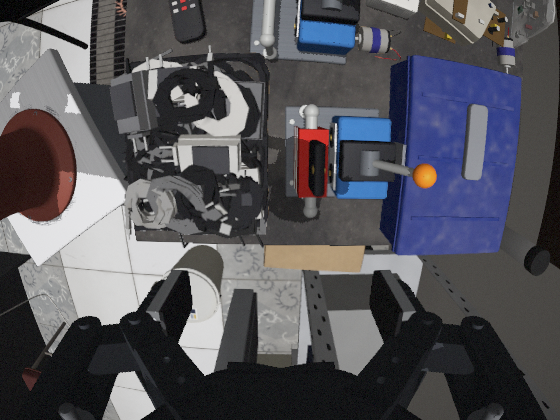

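The picture shows the saddle hanging centred on the bar at about (313, 162). The lever is fully back, with its ball at (425, 176), and the gripper is clear of everything.

```bash
python3 -c "
from workcell import workorder
print(workorder.finish_job())"
```

```text
the job is handed in; nothing more can be done
None
```

The live supply is switched off with its lever fully back, and the saddle hangs upright on that supply's bar, within about 1 mm of its middle; the job is handed in, with no verdict shown. The first push missed because the real fingertips sit about 25 mm short of the reported TCP, which I corrected for afterwards.

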